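# Clip the lens tubes back on their rail in size order

### The job

Click the two loose lens tubes into the two empty middle places of the clip rail, so that the four tubes stand in order of length along the rail, each pressed fully home in its spring clips and centred lengthwise on the rail. The tube that stands upright must first be laid down gently on the table and let go, without letting it topple (it can be pivoted down over its lower edge); then pick it up again. Leave the two tubes already clipped at the rail's ends and the slide box, dish and jar where they are.

Things in the scene. Friction and masses are not known exactly. Their poses are not given: they have to be found in the camera images.
- rail: Fixed clip rail: wooden board 100 x 310 mm under an aluminium plate (top 20 mm above the table). Origin at the centre of its underside; its y axis runs along the row of four places, 75 mm apart; clipped tubes lie along its x axis. Each place has two clips, 10 mm wide in x, centred at x = -28 and +28 mm; between them (x from -23 to +23) nothing stands on the plate, so fingers fit there.
- station0 (a point): Place 0 (counted along the rail's +y): where the middle of a fully seated tube lies, on its axis, 49 mm above the table; axes as the rail's. Clip: black seat 35 mm up between two sprung steel jaws, mouth 40 mm wide at 76 mm up, throat 22 mm wide at 59 mm up. A level tube pushed straight down spreads them (about 15 to 20 N in all) and clicks on to the seats.
- station1 (a point): Place 1 (counted along the rail's +y): where the middle of a fully seated tube lies, on its axis, 49 mm above the table; axes as the rail's. Clip: black seat 35 mm up between two sprung steel jaws, mouth 40 mm wide at 76 mm up, throat 22 mm wide at 59 mm up. A level tube pushed straight down spreads them (about 15 to 20 N in all) and clicks on to the seats.
- station2 (a point): Place 2 (counted along the rail's +y): where the middle of a fully seated tube lies, on its axis, 49 mm above the table; axes as the rail's. Clip: black seat 35 mm up between two sprung steel jaws, mouth 40 mm wide at 76 mm up, throat 22 mm wide at 59 mm up. A level tube pushed straight down spreads them (about 15 to 20 N in all) and clicks on to the seats.
- station3 (a point): Place 3 (counted along the rail's +y): where the middle of a fully seated tube lies, on its axis, 49 mm above the table; axes as the rail's. Clip: black seat 35 mm up between two sprung steel jaws, mouth 40 mm wide at 76 mm up, throat 22 mm wide at 59 mm up. A level tube pushed straight down spreads them (about 15 to 20 N in all) and clicks on to the seats.
- tube_95: Lens tube 95 mm long with a red band near its +z end: round aluminium shaft, 28 mm diameter, a black hexagonal flange at each end (8 mm thick, 31 mm across flats, 36 mm across corners). Origin at its middle, z axis along the tube; the flanges' flats face +-x and every 60 degrees from it. The shortest. It starts clipped at one end of the rail, place 0 or place 3 (varies), and stays there.
- tube_120: Lens tube 120 mm long with a yellow band near its +z end: round aluminium shaft, 28 mm diameter, a black hexagonal flange at each end (8 mm thick, 31 mm across flats, 36 mm across corners). Origin at its middle, z axis along the tube; the flanges' flats face +-x and every 60 degrees from it. It starts lying loose on the table on flats of its flanges (axis 15.5 mm up).
- tube_145: Lens tube 145 mm long with a green band near its +z end: round aluminium shaft, 28 mm diameter, a black hexagonal flange at each end (8 mm thick, 31 mm across flats, 36 mm across corners). Origin at its middle, z axis along the tube; the flanges' flats face +-x and every 60 degrees from it. It starts standing upright on the table on one flange (z axis up, origin 72.5 mm up). About 0.22 kg; pinched near the top, it can turn between the finger pads.
- tube_170: Lens tube 170 mm long with a blue band near its +z end: round aluminium shaft, 28 mm diameter, a black hexagonal flange at each end (8 mm thick, 31 mm across flats, 36 mm across corners). Origin at its middle, z axis along the tube; the flanges' flats face +-x and every 60 degrees from it. The longest. It starts clipped at the other end of the rail and stays there.
- slide_box: Bystander: blue slide box 90 x 110 x 30 mm; origin at the centre of its underside. Leave alone.
- culture_dish: Bystander: flat clear dish of 90 mm diameter, 14 mm high; origin at the centre of its underside. Leave alone.
- specimen_jar: Bystander: closed jar of 60 mm diameter, 85 mm high; origin at the centre of its underside. Leave alone.
Things that resemble listed ones, but are neither listed nor needed, are in the scene too. Leave any orange look-alike of the tube_120 alone.

How it is judged (in metres and radians):
On the way:
1. the upright tube has been laid down on the table and let go (angle between tube_145's own z axis and vertical between 1.45 and 1.7 rad and height (world z) of tube_145 below 0.025 m and linear speed of tube_145 below 0.02 m/s and contact force between tube_145 and the fingers below 0.1 N), for 0.2 s.
At the end, for the whole second after the job is handed in: All four tubes lie fully home in the rail's clips in order of length (95, 120, 145, 170 mm, starting from whichever end the 95 mm tube is at): each tube's middle within 15 mm of its place along the tube, 5 mm along the rail and 4 mm in height, its axis within 0.09 rad of the rail's x; all at rest ((((x of tube_95 in the frame of station0 between -0.015 and 0.015 m and y of tube_95 in the frame of station0 between -0.005 and 0.005 m and z of tube_95 in the frame of station0 between -0.004 and 0.004 m and angle between the z axis of tube_95 and the x axis of rail, either way round below 0.09 rad) and (x of tube_120 in the frame of station1 between -0.015 and 0.015 m and y of tube_120 in the frame of station1 between -0.005 and 0.005 m and z of tube_120 in the frame of station1 between -0.004 and 0.004 m and angle between the z axis of tube_120 and the x axis of rail, either way round below 0.09 rad) and (x of tube_145 in the frame of station2 between -0.015 and 0.015 m and y of tube_145 in the frame of station2 between -0.005 and 0.005 m and z of tube_145 in the frame of station2 between -0.004 and 0.004 m and angle between the z axis of tube_145 and the x axis of rail, either way round below 0.09 rad) and (x of tube_170 in the frame of station3 between -0.015 and 0.015 m and y of tube_170 in the frame of station3 between -0.005 and 0.005 m and z of tube_170 in the frame of station3 between -0.004 and 0.004 m and angle between the z axis of tube_170 and the x axis of rail, either way round below 0.09 rad)) or ((x of tube_170 in the frame of station0 between -0.015 and 0.015 m and y of tube_170 in the frame of station0 between -0.005 and 0.005 m and z of tube_170 in the frame of station0 between -0.004 and 0.004 m and angle between the z axis of tube_170 and the x axis of rail, either way round below 0.09 rad) and (x of tube_145 in the frame of station1 between -0.015 and 0.015 m and y of tube_145 in the frame of station1 between -0.005 and 0.005 m and z of tube_145 in the frame of station1 between -0.004 and 0.004 m and angle between the z axis of tube_145 and the x axis of rail, either way round below 0.09 rad) and (x of tube_120 in the frame of station2 between -0.015 and 0.015 m and y of tube_120 in the frame of station2 between -0.005 and 0.005 m and z of tube_120 in the frame of station2 between -0.004 and 0.004 m and angle between the z axis of tube_120 and the x axis of rail, either way round below 0.09 rad) and (x of tube_95 in the frame of station3 between -0.015 and 0.015 m and y of tube_95 in the frame of station3 between -0.005 and 0.005 m and z of tube_95 in the frame of station3 between -0.004 and 0.004 m and angle between the z axis of tube_95 and the x axis of rail, either way round below 0.09 rad))) and linear speed of each of tube_95, tube_120, tube_145, tube_170 below 0.02 m/s); the robot touches nothing.
It fails at once if the upright tube is knocked over or dropped instead of being let down (it turns faster than 6 rad/s while leaning between 0.5 and 1.5 rad) (angular speed of tube_145 above 6 rad/s and angle between tube_145's own z axis and vertical between 0.5 and 1.5 rad).
It fails at once if a tube already clipped at the rail's end is moved by more than 10 mm (distance of any of tube_95, tube_170 from where it was at the start of the episode above 0.01 m).
It fails at once if a bystander is moved by more than 20 mm (distance of any of slide_box, culture_dish, specimen_jar from where it was at the start of the episode above 0.02 m).
It also fails if it takes over 72 s, if anything falls off the work surface, if the arm or the gripper's body presses on something with over 40 N, if the wrist force passes 120 N, or if a joint passes its speed limit or range.

### The arm

A 6-joint arm with a two-finger parallel gripper is mounted at the origin on the work surface. World frame = base frame: x ahead of the robot, y to its left, z up, the work surface at z = 0. Lengths are in mm, angles in rad, forces in N, time in s.
With the tool pointing down it reaches from about 300 to 775 mm from the base axis. Payload 14.6 kg.
Tool frame: the origin (TCP) lies midway between the tips of the shut fingers; the grasp point (between the pads) lies 19 mm behind it; z points along the fingers, y is the direction in which the jaws open and shut (so a half turn about z gives the same grasp; the last joint's range is limited). The gripper opens to 94 mm and grips with 3 to 60 N. Pads are 16 mm wide; open, the fingers measure 119 mm over their backs; the gripper's body (75 mm by 177 mm) begins 78 mm behind the grasp point.
Start: joints at [-1.277, 0.3, 1.521, -0, 1.321, -0.067], TCP at [194.155, -514.58, 205.446] pointing down, gripper open.
Joint ranges: [-3.03, 3.03], [-0.79, 2.21], [0.23, 2.52], [-1.04, 4.18], [0, 3.07], [-2.55, 2.55]. Speed limits (rad/s): [2.22, 2.22, 2.57, 3.14, 3.14, 3.14].

### API

Orientations are given as [roll, pitch, yaw] about the fixed x, y, z axes, in that order (R = Rz(yaw) Ry(pitch) Rx(roll)).
In Python, from plant import robot, eyes, ticket gives the robot as it stands.
- The arm moves only by the tool send_rows, never from a script. Its argument "deltas" is a list of rows, each a list of 4 numbers: the shift along the tool's x, y, z in cm, then the turn about the tool's z in rad. A call has 1 to 10 rows; each row is the pose to reach, as a shift and turn from the pose measured when the call began, along the tool's axes at that moment; what a row does not reach only later rows make up. A row lasts 1/10 s, in which the tool goes at most 50 mm and 8.59 degrees, less where a joint would pass 70% of its speed; a pose out of reach is approached as far as the arm can. A call with a gripper value outside its range is refused whole. "hand" is the opening in per cent of the stroke, from 0 (shut) to 100 (fully open), set as the call begins (left out, the last holds). The fingers move at their own pace and stop on an object; "newtons" is the grip in N (left out, the last holds). Time passes only in rows, so rows that repeat a pose let the fingers close. It gives the time, the measured TCP pose, the force and the opening at its end, in the units of the state.
- robot.read_state(): the state, without advancing time (a new reading comes with each control period).
- eyes.snapshot(name): name is "side" or "top" or "wrist"; returns (picture, depth): 480x640x3 uint8, red, green, blue; 480x640 float32, mm along the optical axis (not along the pixel's ray), 0 where there is no reading.
- eyes.get_calibration(name): a dict with "fx", "fy", "cx", "cy" (pixels), "eye" and "attitude" of the camera in the world. Camera axes: x right, y up, looking along -z (the intrinsics and any distortion apply to the point x, -y, -z); pixel columns grow to the right and rows downward; lengths in mm; the calibration is good to about 2 mm. A picture is of the moment at which its call begins: read the wrist's pose just before it. get_calibration takes no time and is no camera call; for the wrist camera it gives the pose at the moment of the call.
- ticket.close_job(): hands the job in, once; it reports no verdict.
The state is a dict: "t": time; "joints": joint angles; "qd": joint speeds; "effort": joint torques, N m; "tcp_pos": TCP position; "tcp_rot": TCP orientation; "force": force on the tool from outside, world axes, zero at the start; "ft_torque": the same for the moment, N m; "gripper_width": finger opening in mm.
Only numpy, scipy, OpenCV 4.12 (cv2) and the standard library are available. Lean on these libraries where they do the work, as an engineer would, in place of code of your own. Each camera call takes 0.05 s, during which the arm holds its last target. There are 200 camera calls.

## Working session

There is one attempt and no reset: what is moved stays moved. The work goes in short steps, Python scripts to look and compute and a tool call to move; the robot and the scene stay as the last step left them, time stands still between calls to the robot, and variables do not carry over. Pictures are saved under pics/ and viewed, about 8 in all and at most 12, crops included, and the job is handed in when it is done.

Besides the shell and the picture viewer there is one more tool, called after "Emit:" as name(argument=value, ...) on one line, values as JSON. send_rows: Moves the arm, as the interface text tells. Its arguments: {"type":"object","properties":{"deltas":{"type":"array"},"hand":{"type":"number"},"newtons":{"type":"number"}},"required":["deltas"]}

```bash
ls; mkdir -p pics
cat > h.py <<'E'
import numpy as np, cv2
from scipy.spatial.transform import Rotation as R
from plant import robot, eyes, ticket
def snap(n,f):
    c=eyes.get_calibration(n); p,d=eyes.snapshot(n)
    cv2.imwrite(f'pics/{f}.png',p[:,:,::-1]); np.savez(f'pics/{f}.npz',p=p,d=d,**{k:np.array(v) for k,v in c.items()}); return p,d,c
def rot(a):
    a=np.array(a,float); return a if a.shape==(3,3) else (R.from_quat(a).as_matrix() if a.size==4 else R.from_euler('xyz',a).as_matrix())
def px(f,u,v,z=None):
    q=np.load(f'pics/{f}.npz'); r=np.array([(u-q['cx'])/q['fx'],-(v-q['cy'])/q['fy'],-1.])
    w=rot(q['attitude'])@r
    if z is None: return q['eye']+w*q['d'][int(v),int(u)]
    return q['eye']+w*(z-q['eye'][2])/w[2]
E
python3 - <<'E'
from h import *
print(robot.read_state())
for n in('top','side'):
    p,d,c=snap(n,n+'0'); print(c)
E
```

```text
pics
{'t': 0.0, 'joints': array([-1.27661958e+00,  3.00445978e-01,  1.52160732e+00,  3.76713704e-05,
        1.32066869e+00, -6.65925207e-02]), 'qd': array([ 0.0004112 ,  0.00129465, -0.00141371,  0.00030921,  0.00077959,
       -0.00024801]), 'effort': array([-2.01656170e-03, -5.31809127e+01, -3.52739024e+01,  7.07202265e-02,
        2.44248135e-02, -4.16735941e-05]), 'tcp_pos': array([ 194.08019767, -514.33626141,  204.88900324]), 'tcp_rot': array([-3.14046824e+00, -1.11557675e-04,  3.60759864e-01]), 'force': array([-0.0357168 ,  0.12698786,  0.34814243]), 'ft_torque': array([-0.03642823, -0.008466  ,  0.02585984]), 'gripper_width': 94.00192779236363}
{'fx': 441.26329664047967, 'fy': 441.26329664047967, 'cx': 318.7835383307803, 'cy': 244.40642060799135, 'eye': array([ 436.29541322,  -96.3394397 , 1015.20071225]), 'attitude': array([ 0.12881044,  0.0263453 , -1.56473886])}
{'fx': 443.8832434230854, 'fy': 443.8832434230854, 'cx': 316.9809304675467, 'cy': 236.75358849906902, 'eye': array([ 385.98906732, -574.67052041,  724.89929562]), 'attitude': array([ 0.68280971,  0.00852232, -0.33278106])}
```

View pics/top0.png

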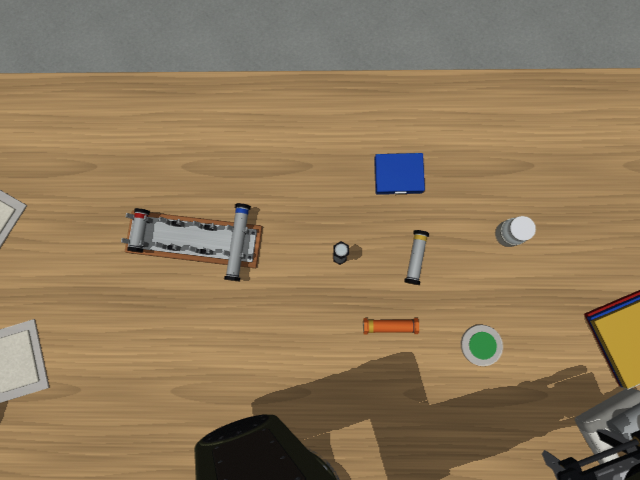

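View pics/side0.png

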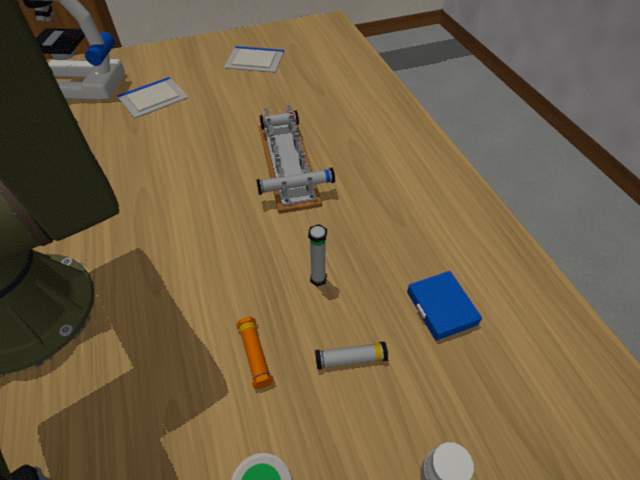

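top0 shows: 95 (red) at (139,230), 170 (blue) at (238,242) on the rail, the upright 145 (green) at (341,252). There are two candidates for tube_120: silver with a yellow band at (417,258), and orange at (391,326). The silver one fits; the orange one is the look-alike. I'll enlarge to confirm.

Run:
```python
from h import *
p=cv2.imread('pics/top0.png')
a=cv2.resize(p[195:290,115:275],None,fx=5,fy=5,interpolation=cv2.INTER_CUBIC)[:300*2]
b=cv2.resize(p[222:347,320:440],None,fx=5,fy=5,interpolation=cv2.INTER_CUBIC)
cv2.imwrite('pics/cropA.png',a); cv2.imwrite('pics/cropB.png',b[:,:600][:600])
```

```text
(no output)
```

View pics/cropA.png

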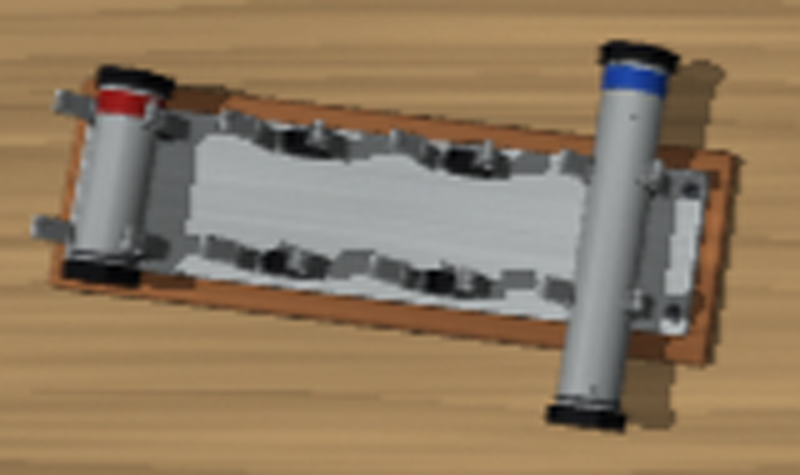

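View pics/cropB.png

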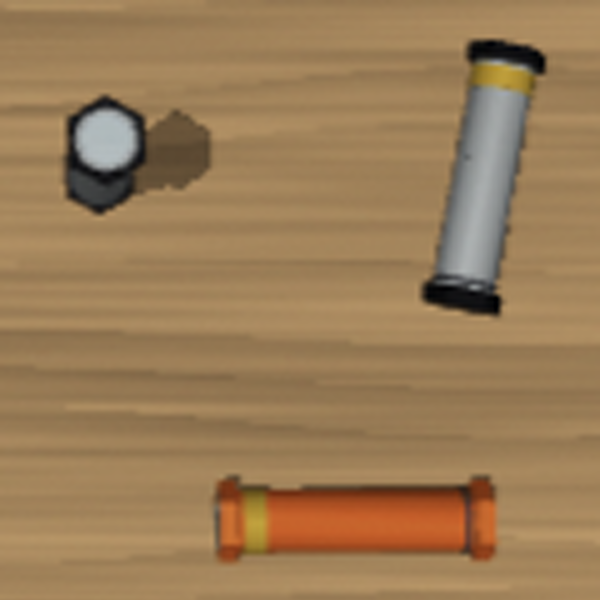

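Run:
```python
from h import *
A=lambda u,v,z:px('top0',115+u/5,195+v/5,z)
B=lambda u,v,z:px('top0',320+u/5,222+v/5,z)
def seg(n,a,b):
    m=(a+b)/2;d=a-b; print(n,m.round(1),'len',np.linalg.norm(d).round(1),'yaw',np.arctan2(d[1],d[0]).round(4)); return m
m95=seg('95',A(136,72,49),A(102,275,49)); m170=seg('170',A(638,50,49),A(587,418,49))
v=m95-m170; print('row',v.round(1),np.linalg.norm(v),'railx yaw',np.arctan2(-v[0],v[1]))
seg('120',B(507,50,15.5),B(462,302,15.5))
print('145 top',B(106,140,145), 'bottom',B(100,180,0))
for n,a,b in(('seatL',(312,142),(293,264)),('seatR',(478,160),(455,280))): seg(n,A(*a,35),A(*b,35))
seg('rail 20 L/R edge mid',(A(218,90,15)+A(52,287,15))/2,(A(738,155,15)+A(705,362,15))/2)
# depth 145
for z in (0,): print(px('top0',341,250),px('top0',417,258),px('top0',238,243),px('top0',138,231))
```

```text
95 [593.8 333.8  49. ] len 92.8 yaw -0.1078
170 [567.6 110.4  49. ] len 166.0 yaw -0.1078
row [ 26.2 223.4   0. ] 224.9356067445576 railx yaw -0.11686297600633362
120 [ 537.5 -291.6   15.5] len 116.9 yaw -0.1964
145 top [ 537.84004334 -117.26767332  145.        ] bottom [ 536.15995095 -117.97885334    0.        ]
seatL [582.5 255.2  35. ] len 56.2 yaw -0.1069
seatR [574.9 180.   35. ] len 55.4 yaw -0.1514
rail 20 L/R edge mid [576.3 204.   15. ] len 275.6 yaw 1.4548
[ 537.45122831 -116.79302641  148.32190796] [ 533.95195211 -289.18514498   28.50204442] [561.93681689 106.00011082  64.65578748] [588.62109981 330.06076738  61.1807148 ]
```

```bash
cat >> h.py <<'E'
def to(x,y,z,psi):
    s=robot.read_state(); M=rot(s['tcp_rot']); d=M.T@(np.array([x,y,z])-s['tcp_pos'])/10
    t=s['tcp_rot'][2]-psi; t=(t+np.pi/2)%np.pi-np.pi/2
    print('t',round(s['t'],2),'->',d.round(2),'turn',round(t,3),'w',round(s['gripper_width'],1))
E
python3 -c "
from h import *
to(537.3,-117.5,205,-0.524)"
```

```text
t 0.1 -> [ 4.612e+01 -2.502e+01  2.000e-02] turn 0.885 w 94.2
```

Emit:
send_rows(deltas=[[46.1,-25,0,0.885],[46.1,-25,0,0.885],[46.1,-25,0,0.885],[46.1,-25,0,0.885],[46.1,-25,0,0.885],[46.1,-25,0,0.885],[46.1,-25,0,0.885],[46.1,-25,0,0.885],[46.1,-25,0,0.885],[46.1,-25,0,0.885]], hand=100)

```text
t: 1.1
tcp_pos: [503.4, -156.2, 205.2]
tcp_rot: [-3.141, 0.001, -0.524]
force: [-0.2, -0.7, -0.4]
gripper_width: 94.1
```

```bash
python3 -c "
from h import *
to(537.3,-117.5,205,-0.524)"
```

```text
t 1.1 -> [ 0.99 -5.05  0.02] turn -0.0 w 94.1
```

Emit:
send_rows(deltas=[[1,-5,0,0],[1,-5,0,0],[1,-5,0,0],[1,-5,0,0],[1,-5,0,0]])

```text
t: 1.6
tcp_pos: [536.5, -119.1, 205.3]
tcp_rot: [-3.141, 0.001, -0.526]
force: [0.3, -0.4, -0.3]
gripper_width: 94.2
```

```bash
python3 -c "
from h import *
snap('wrist','w0')
to(537.3,-117.5,106,-0.524)"
```

```text
t 1.65 -> [-0.01 -0.17  9.93] turn -0.002 w 94.1
```

View pics/w0.png

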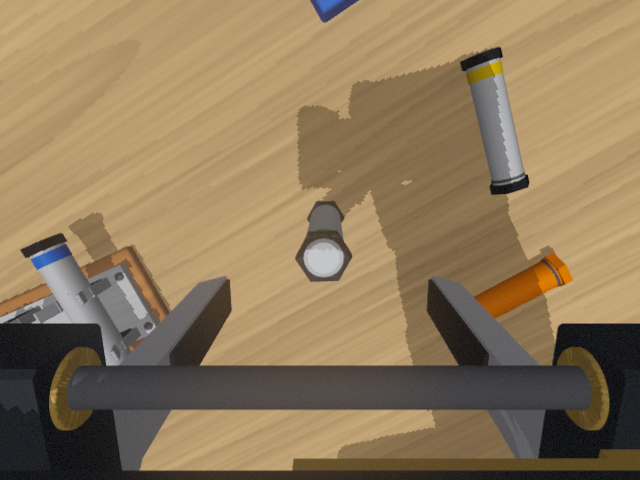

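```bash
python3 -c "
from h import *
print(px('w0',324,257,145), px('w0',325,215,0))
for v in(0,): print(px('w0',481,57,15.5),px('w0',509,186,15.5),(px('w0',481,57,15.5)+px('w0',509,186,15.5))/2)"
```

```text
[ 538.21098146 -115.78207894  145.        ] [ 539.61912164 -115.70083682    0.        ]
[ 592.90523834 -300.69541456   15.5       ] [ 480.45122291 -276.82071415   15.5       ] [ 536.67823062 -288.75806436   15.5       ]
```

Emit:
send_rows(deltas=[[0,-0.3,2,0],[0,-0.3,5,0],[0,-0.3,8,0],[0,-0.3,9.9,0],[0,-0.3,9.9,0],[0,-0.3,9.9,0]])

```text
t: 2.25
tcp_pos: [538.1, -117.0, 107.2]
tcp_rot: [-3.141, 0.0, -0.527]
force: [-0.6, -0.8, 1.0]
gripper_width: 94.2
```

Emit:
send_rows(deltas=[[0,0,0,0],[0,0,0,0],[0,0,0,0],[0,0,0,0],[0,0,0,0],[0,0,0,0],[0,0,0,0],[0,0,0,0]], hand=10, newtons=5)

```text
t: 3.05
tcp_pos: [538.1, -117.0, 107.2]
tcp_rot: [-3.141, 0.0, -0.527]
force: [0.1, -0.0, 0.1]
gripper_width: 34.8
```

```bash
python3 -c "
from h import *
to(538,-116.5,106,-0.524); print(robot.read_state()['force'])
# arc rows: r=15.5,h: TCP z start 106; contact 16 above tcp -> h=122
h=122;r=15.5
for i in range(1,31):
    th=i*3.05*np.pi/180
    x=r*np.cos(th)-h*np.sin(th)-r; z=r*np.sin(th)+h*np.cos(th)-h
    print(round(np.degrees(th),1),round(x/10,2),round(-z/10,2),end=' | ')"
```

```text
t 3.05 -> [-0.03 -0.03  0.12] turn -0.003 w 34.8
[ 0.14718703 -0.00424468  0.11853437]
3.0 -0.65 -0.07 | 6.1 -1.31 -0.1 | 9.1 -1.96 -0.09 | 12.2 -2.61 -0.05 | 15.2 -3.26 0.02 | 18.3 -3.91 0.13 | 21.3 -4.55 0.27 | 24.4 -5.18 0.45 | 27.4 -5.8 0.66 | 30.5 -6.41 0.9 | 33.6 -7.0 1.18 | 36.6 -7.58 1.48 | 39.6 -8.14 1.82 | 42.7 -8.68 2.18 | 45.8 -9.21 2.58 | 48.8 -9.71 3.0 | 51.8 -10.19 3.44 | 54.9 -10.64 3.92 | 58.0 -11.07 4.41 | 61.0 -11.47 4.93 | 64.0 -11.84 5.47 | 67.1 -12.19 6.02 | 70.1 -12.5 6.6 | 73.2 -12.78 7.19 | 76.2 -13.03 7.79 | 79.3 -13.25 8.41 | 82.4 -13.44 9.04 | 85.4 -13.59 9.68 | 88.4 -13.7 10.32 | 91.5 -13.79 10.97 |
```

Emit:
send_rows(deltas=[[0,0,0,0],[0,0,0,0],[0,0,0,0],[0,0,0,0]])

```text
t: 3.45
tcp_pos: [538.1, -117.0, 107.2]
tcp_rot: [-3.141, 0.0, -0.527]
force: [0.4, 0.2, 0.3]
gripper_width: 35.0
```

Emit:
send_rows(deltas=[[-0.65,0,-0.07,0],[-1.3,0,-0.1,0],[-1.95,0,-0.09,0],[-2.6,0,-0.05,0],[-3.25,0,0.02,0]])

```text
t: 3.95
tcp_pos: [509.5, -100.3, 107.0]
tcp_rot: [-3.141, 0.0, -0.527]
force: [0.7, 0.5, -1.3]
gripper_width: 34.8
```

```bash
python3 -c "
from h import *
snap('wrist','w1');snap('side','s1'); s=robot.read_state();print(s['force'],s['gripper_width'])
a=cv2.imread('pics/w1.png');b=cv2.imread('pics/s1.png')[150:390,160:480]
cv2.imwrite('pics/c1.png',np.hstack([cv2.resize(a,(400,300)),cv2.resize(b,(400,300))]))"
```

```text
[-0.16237943 -0.39410292 -1.95707958] 34.90473583526118
```

View pics/c1.png

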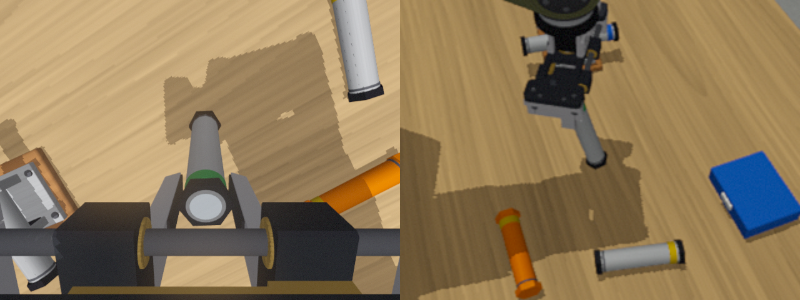

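The picture shows the pads gripping the flange corners: the opening is 34.8 mm, not 28, and the tube leans about 15°. I'll return it upright, release it, and regrip lower on the shaft.

Emit:
send_rows(deltas=[[0.65,0,-0.07,0],[1.3,0,-0.1,0],[1.95,0,-0.07,0],[2.6,0,-0.04,0],[3.27,0,0.02,0],[3.27,0,0.02,0],[3.27,0,0.02,0]])

```text
t: 4.75
tcp_pos: [538.7, -117.1, 107.5]
tcp_rot: [-3.14, -0.001, -0.527]
force: [0.0, 0.4, 5.4]
gripper_width: 34.9
```

```bash
python3 -c "
from h import *
to(538,-116.5,106,-0.524); p,d,c=snap('wrist','w2');s=robot.read_state();print(s['force'])
cv2.imwrite('pics/c2.png',cv2.imread('pics/w2.png')[150:450,120:520])"
```

```text
t 4.75 -> [-0.09 -0.02  0.15] turn -0.003 w 34.9
[-0.33983107  0.11635677  5.29417732]
```

View pics/c2.png

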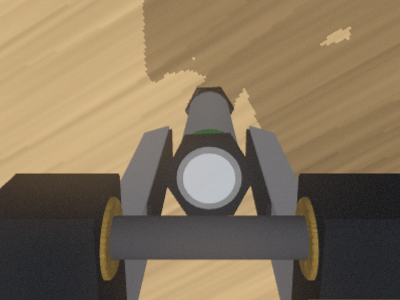

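```bash
python3 -c "
from h import *
t=px('w2',329,328,145);e=px('w2',331,238,0)
print(t,e,(e-t), 'along tool x', (e-t)[:2]@[np.cos(-.527),np.sin(-.527)])
t=px('w0',324,257,145);e=px('w0',325,202,0);print('ref',(e-t)[:2]@[np.cos(-.527),np.sin(-.527)])"
```

```text
[ 538.34065316 -116.24063136  145.        ] [ 539.28485574 -118.39728288    0.        ] [   0.94420259   -2.15665152 -145.        ] along tool x 1.9007650034979882
ref 13.88815523621692
```

Emit:
send_rows(deltas=[[-0.3,0,0,0],[-0.6,0,0,0],[-0.9,0,0.02,0],[-1.2,0,0.04,0],[-1.2,0,0.04,0],[-1.2,0,0.04,0]])

```text
t: 5.4
tcp_pos: [528.2, -111.0, 107.1]
tcp_rot: [-3.14, -0.001, -0.527]
force: [1.1, 0.1, 0.2]
gripper_width: 34.8
```

```bash
python3 -c "
from h import *
p,d,c=snap('wrist','w3');s=robot.read_state();print(s['force'],s['tcp_pos'])
cv2.imwrite('pics/c3.png',cv2.imread('pics/w3.png')[150:450,120:520])"
```

```text
[-0.01109798  0.03797117  0.12174826] [ 528.23535344 -111.08495632  107.02980237]
```

View pics/c3.png

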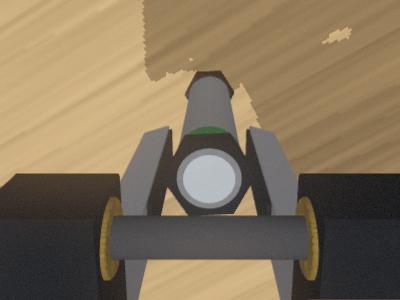

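Emit:
send_rows(deltas=[[0,0,0,0],[0,0,0,0],[0,0,0,0],[0,0,0,0],[0,0,0,0],[0,0,0.7,0],[0,0,1.4,0],[0,0,1.4,0]], hand=55)

```text
t: 6.25
tcp_pos: [527.7, -110.9, 91.7]
tcp_rot: [-3.141, 0.001, -0.527]
force: [0.1, 0.6, -0.3]
gripper_width: 51.3
```

```bash
python3 -c "
from h import *
p,d,c=snap('wrist','w4');s=robot.read_state();print(s['force'],s['tcp_pos'],s['gripper_width'])
cv2.imwrite('pics/c4.png',cv2.imread('pics/w4.png')[150:450,120:520])"
```

```text
[ 0.21796841 -0.00341948 -0.17343294] [ 527.93659534 -110.97365642   92.27720619] 52.01664804536929
```

View pics/c4.png

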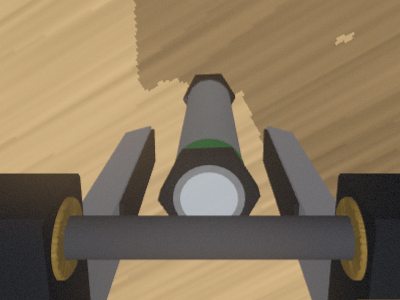

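```bash
python3 -c "
from h import *
t=px('w4',329,347,145);print(t); to(t[0],t[1],92,-.527)"
```

```text
[ 527.83965846 -110.29388218  145.        ]
t 6.3 -> [-0.04 -0.05  0.03] turn 0.0 w 52.0
```

Emit:
send_rows(deltas=[[0,0,0,0],[0,0,0,0],[0,0,0,0],[0,0,0,0],[0,0,0,0],[0,0,0,0]], hand=10, newtons=5)

```text
t: 6.9
tcp_pos: [528.0, -111.0, 92.4]
tcp_rot: [-3.141, -0.0, -0.527]
force: [-0.8, 0.8, 0.4]
gripper_width: 35.2
```

The opening is 35.2 mm again, so the finger faces are flat all the way up and the flange always gets pinched. I'll pinch the flange itself with the fingertips instead. That makes a hinge about 9 mm above the TCP, so it can still go all the way down.

Emit:
send_rows(deltas=[[0,0,0,0],[0,0,0,0],[0,0,0,0],[0,0,0,0],[0,0,-2,0],[0,0,-4,0],[0,0,-4,0],[0,0,-4,0]], hand=55)

```text
t: 7.7
tcp_pos: [527.9, -111.0, 132.0]
tcp_rot: [-3.141, -0.0, -0.527]
force: [-0.7, -0.5, -0.9]
gripper_width: 51.8
```

Emit:
send_rows(deltas=[[0,0,0,0],[0,0,0,0],[0,0,0,0],[0,0,0,0],[0,0,0,0],[0,0,0,0]], hand=10, newtons=5)

```text
t: 8.3
tcp_pos: [527.8, -111.0, 131.8]
tcp_rot: [-3.141, 0.0, -0.527]
force: [0.0, 0.1, -2.5]
gripper_width: 34.9
```

```bash
python3 -c "
from h import *
p,d,c=snap('wrist','w5')
to(528,-111,132,-0.527)
h=141;r=15.5
for i in range(0,32):
    th=i*3*np.pi/180
    x=r*np.cos(th)-h*np.sin(th)-r; z=r*np.sin(th)+h*np.cos(th)-h
    print(round(np.degrees(th),1),round(x/10,2),round(-z/10,2),end=' | ')"
```

```text
t 8.35 -> [ 0.02 -0.01 -0.02] turn 0.0 w 35.3
0.0 0.0 -0.0 | 3.0 -0.74 -0.06 | 6.0 -1.48 -0.08 | 9.0 -2.22 -0.07 | 12.0 -2.97 -0.01 | 15.0 -3.7 0.08 | 18.0 -4.43 0.21 | 21.0 -5.16 0.38 | 24.0 -5.87 0.59 | 27.0 -6.57 0.83 | 30.0 -7.26 1.11 | 33.0 -7.93 1.43 | 36.0 -8.58 1.78 | 39.0 -9.22 2.17 | 42.0 -9.83 2.58 | 45.0 -10.42 3.03 | 48.0 -10.99 3.51 | 51.0 -11.53 4.02 | 54.0 -12.05 4.56 | 57.0 -12.53 5.12 | 60.0 -12.99 5.71 | 63.0 -13.41 6.32 | 66.0 -13.8 6.95 | 69.0 -14.16 7.6 | 72.0 -14.48 8.27 | 75.0 -14.77 8.95 | 78.0 -15.02 9.65 | 81.0 -15.23 10.36 | 84.0 -15.41 11.08 | 87.0 -15.55 11.81 | 90.0 -15.65 12.55 | 93.0 -15.71 13.29 |
```

Emit:
send_rows(deltas=[[-0.74,0,0,0],[-1.48,0,0,0],[-2.22,0,0,0],[-2.97,0,0.05,0],[-3.7,0,0.15,0],[-4.43,0,0.25,0],[-5.16,0,0.4,0],[-5.16,0,0.4,0]])

```text
t: 9.15
tcp_pos: [482.5, -84.6, 127.9]
tcp_rot: [-3.141, 0.0, -0.526]
force: [-0.0, 0.4, 1.7]
gripper_width: 35.0
```

```bash
python3 -c "
from h import *
p,d,c=snap('wrist','w6');snap('side','s6');s=robot.read_state();print(s['t'],s['force'],s['tcp_pos'],s['gripper_width'])
a=cv2.imread('pics/w6.png');b=cv2.imread('pics/s6.png')[150:390,160:480]
cv2.imwrite('pics/c6.png',np.hstack([cv2.resize(a,(400,300)),cv2.resize(b,(400,300))]))"
```

```text
9.25 [-0.29447769  0.14700291  3.21354918] [483.27766617 -85.02087279 128.03044021] 34.98006261058975
```

View pics/c6.png

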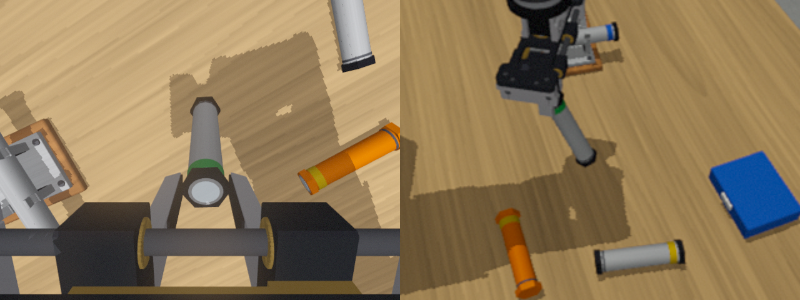

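Emit:
send_rows(deltas=[[-0.71,0,0.2,0],[-1.41,0,0.44,0],[-2.1,0,0.72,0],[-2.77,0,1.04,0],[-3.42,0,1.39,0],[-4.06,0,1.78,0],[-4.67,0,2.2,0],[-5.26,0,2.64,0],[-5.83,0,3.12,0],[-6.37,0,3.63,0]])

```text
t: 10.25
tcp_pos: [427.7, -52.7, 91.2]
tcp_rot: [-3.141, -0.0, -0.527]
force: [-2.6, 0.7, 1.6]
gripper_width: 35.2
```

Emit:
send_rows(deltas=[[-0.52,0,0.5,0],[-1.0,0,1.06,0],[-1.46,0,1.64,0],[-1.88,0,2.25,0],[-2.27,0,2.88,0],[-2.63,0,3.53,0],[-2.95,0,4.2,0],[-3.24,0,4.88,0],[-3.49,0,5.58,0],[-3.7,0,6.29,0]])

```text
t: 11.25
tcp_pos: [395.6, -34.0, 27.7]
tcp_rot: [-3.141, -0.0, -0.527]
force: [-1.1, -0.1, -0.6]
gripper_width: 34.7
```

Emit:
send_rows(deltas=[[-0.1,0,0.36,0],[-0.18,0,0.72,0],[-0.25,0,1.08,0],[-0.32,0,1.44,0],[-0.37,0,1.75,0],[-0.42,0,2.05,0],[-0.42,0,2.05,0],[-0.42,0,2.05,0]])

```text
t: 12.05
tcp_pos: [392.0, -31.9, 7.2]
tcp_rot: [-3.141, -0.0, -0.527]
force: [-1.5, -0.6, -1.3]
gripper_width: 34.7
```

```bash
python3 -c "
from h import *
s=robot.read_state();print(s['t'],s['force'],s['tcp_pos'],s['gripper_width'])
p,d,c=snap('wrist','w7')
"
```

```text
12.05 [-1.53976645 -0.59758269 -1.30411252] [392.04102675 -31.89914472   7.1900724 ] 34.724296359524494
```

Emit:
send_rows(deltas=[[0,0,0.1,0],[0,0,0.15,0],[0,0,0.15,0]])

```text
t: 12.4
tcp_pos: [392.0, -31.9, 5.7]
tcp_rot: [-3.141, -0.0, -0.526]
force: [-0.9, 0.3, -1.4]
gripper_width: 35.1
```

Emit:
send_rows(deltas=[[0,0,0,0],[0,0,0,0],[0,0,0,0],[0,0,0,0],[0,0,0,0],[0,0,0,0],[0,0,0,0]], hand=60)

```text
t: 13.1
tcp_pos: [392.0, -31.9, 5.7]
tcp_rot: [-3.141, -0.0, -0.527]
force: [-0.6, -0.5, -0.7]
gripper_width: 56.7
```

Emit:
send_rows(deltas=[[0,0,-4,0],[4,0,-8,0],[7,0,-12,0],[7,0,-15,0],[7,0,-15,0],[7,0,-15,0]], hand=100)

```text
t: 13.7
tcp_pos: [452.3, -67.1, 155.5]
tcp_rot: [-3.141, -0.0, -0.527]
force: [-0.3, -0.6, -0.1]
gripper_width: 93.9
```

```bash
python3 -c "
from h import *
s=robot.read_state();print(s['t'],s['force'],s['tcp_pos'],s['gripper_width'])
p,d,c=snap('wrist','w8')
"
```

```text
13.7 [-0.34398139 -0.56024498 -0.07267281] [452.29602295 -67.12965276 155.51964191] 93.94058995286973
```

View pics/w8.png

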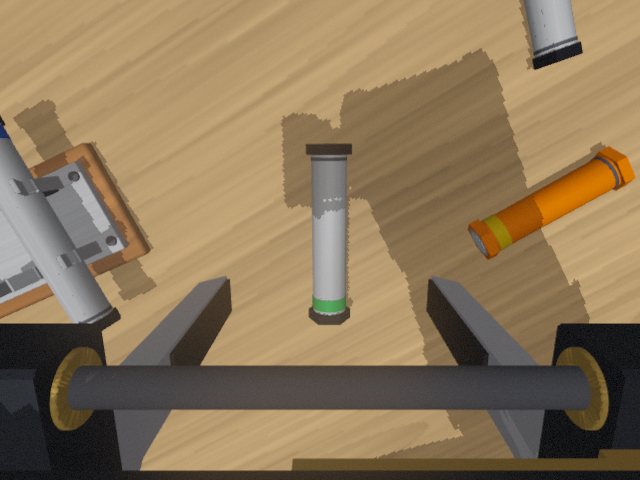

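```bash
python3 -c "
from h import *
a=px('w8',329,145,29);b=px('w8',329.5,317,15.5);print(a,b,np.linalg.norm((a-b)[:2]));m=(a+b)/2;psi=np.arctan2(*(a-b)[1::-1]);print(m,psi)
to(m[0],m[1],2.5,psi)"
```

```text
[ 510.99278116 -100.45363168   29.        ] [386.35434601 -28.55240231  15.5       ] 143.8906748274777
[448.67356358 -64.503017    22.25      ] -0.5232448515263477
t 13.75 -> [-0.38 -0.05 15.23] turn -0.003 w 94.1
```

Emit:
send_rows(deltas=[[-0.4,0,4,0],[-0.4,0,8,0],[-0.4,0,12,0],[-0.4,0,14,0],[-0.4,0,15.2,0],[-0.4,0,15.2,0],[-0.4,0,15.2,0]])

```text
t: 14.45
tcp_pos: [447.9, -64.6, 2.4]
tcp_rot: [-3.141, 0.002, -0.526]
force: [-0.3, 0.1, -0.4]
gripper_width: 94.1
```

Emit:
send_rows(deltas=[[0,0,0,0],[0,0,0,0],[0,0,0,0],[0,0,0,0],[0,0,0,0],[0,0,0,0],[0,0,0,0],[0,0,0,0],[0,0,0,0],[0,0,0,0]], hand=10, newtons=45)

```text
t: 15.45
tcp_pos: [447.9, -64.6, 2.4]
tcp_rot: [-3.141, 0.002, -0.526]
force: [-0.5, -0.2, 0.6]
gripper_width: 27.1
```

Emit:
send_rows(deltas=[[0,0,-2,0],[0,0,-6,0],[0,0,-10,0],[0,0,-15,0],[0,0,-20,0],[0,0,-20,0],[0,0,-20,0]])

```text
t: 16.15
tcp_pos: [448.1, -64.8, 202.3]
tcp_rot: [-3.141, 0.001, -0.526]
force: [0.7, -0.2, -3.5]
gripper_width: 26.7
```

```bash
python3 -c "
from h import *
print(robot.read_state()['force']);to(540,185,200,-0.113)"
```

```text
[ 0.65836317 -0.16834397 -3.52166004]
t 16.15 -> [ -4.6  -26.22   0.24] turn -0.413 w 26.7
```

Emit:
send_rows(deltas=[[-4.6,-26.2,0,-0.413],[-4.6,-26.2,0,-0.413],[-4.6,-26.2,0,-0.413],[-4.6,-26.2,0,-0.413],[-4.6,-26.2,0,-0.413],[-4.6,-26.2,0,-0.413],[-4.6,-26.2,0,-0.413],[-4.6,-26.2,0,-0.413],[-4.6,-26.2,0,-0.413]])

```text
t: 17.05
tcp_pos: [539.6, 183.5, 201.7]
tcp_rot: [-3.141, 0.002, -0.115]
force: [-0.5, -0.1, -2.7]
gripper_width: 26.8
```

```bash
cat > bands.py <<'E'
from h import *
def bands(f):
    q=np.load(f'pics/{f}.npz'); h=cv2.cvtColor(q['p'],cv2.COLOR_RGB2HSV); out={}
    for n,lo,hi in(('red',0,6),('blue',105,125),('yellow',20,28)):
        m=((h[...,0]>=lo)&(h[...,0]<=hi)&(h[...,1]>150)&(h[...,2]>60)).astype(np.uint8)
        k,l,s,c=cv2.connectedComponentsWithStats(m)
        for i in range(1,k):
            if s[i,4]>60: print(f,n,s[i],c[i].round(1),px(f,*c[i],49).round(1))
E
python3 -c "
from bands import *
s=robot.read_state();print(s['tcp_pos'],s['tcp_rot'],s['force'])
snap('wrist','w9'); bands('w9'); bands('top0')"
```

```text
[539.55924742 183.53477044 201.74050904] [-3.14139653e+00  2.19348753e-03 -1.14532097e-01] [-0.47971618 -0.11291815 -2.66306305]
w9 red [116 141  34  12 343] [130.5 146.3] [624.1 336.2  49. ]
w9 blue [400  90  36  13 425] [418.   95.9] [635.9 103.7  49. ]
w9 yellow [ 422  450  130   21 1318] [491.1 459.8] [288.2  52.2  49. ]
w9 yellow [170 459  23  11  76] [181.2 464.6] [317.4 358.1  49. ]
top0 red [587 292  53  24 135] [613.6 303.5] [ 435.9 -700.2   49. ]
top0 blue [ 375  153   50   41 1809] [399.2 172.1] [ 725.4 -249.7   49. ]
top0 blue [588 297  52  23 157] [614.2 308.2] [ 425.9 -700.7   49. ]
top0 yellow [ 591  301   49   87 2654] [621.9 341.8] [ 355.9 -711.2   49. ]
```

```bash
python3 -c "
from h import *
print(np.load('pics/w9.npz')['eye'])
for z in(49,54,58,62):
    r=px('w9',130.5,146.3,z)[:2];b=px('w9',418,95.9,z)[:2];d=r-b
    yaw=np.arctan2(d[1],d[0])-np.arctan2(225,-37.5)
    X=np.array([np.cos(yaw),np.sin(yaw)]);Y=np.array([-X[1],X[0]])
    print(z,np.linalg.norm(d).round(1),yaw.round(4),'rowY blue',(b@Y).round(1),'red',(r@Y).round(1))
    m=((b+r)/2); 
    for n,p in(('top95 mid',(593.8,333.8)),('top170',(567.6,110.4))): print(n,'x,y',(np.array(p)@X).round(1),(np.array(p)@Y).round(1))
    print('blue x',(b@X).round(1),'red x',(r@X).round(1))
"
```

```text
[607.83383397 177.03984819 380.27331311]
49 232.9 -0.1142 rowY blue 175.4 red 405.2
top95 mid x,y 551.9 399.3
top170 x,y 551.3 174.3
blue x 620.0 red x 581.7
54 229.4 -0.1142 rowY blue 176.5 red 402.7
top95 mid x,y 551.9 399.3
top170 x,y 551.3 174.3
blue x 619.5 red x 581.7
58 226.6 -0.1142 rowY blue 177.3 red 400.8
top95 mid x,y 551.9 399.3
top170 x,y 551.3 174.3
blue x 619.0 red x 581.8
62 223.7 -0.1142 rowY blue 178.2 red 398.9
top95 mid x,y 551.9 399.3
top170 x,y 551.3 174.3
blue x 618.6 red x 581.8
```

```bash
python3 -c "
from h import *
to(575.4,186.9,90,-0.114)"
```

```text
t 17.1 -> [ 3.53 -0.74 11.21] turn -0.001 w 26.9
```

Emit:
send_rows(deltas=[[2,-0.7,1,0],[3.5,-0.7,4,0],[3.5,-0.7,8,0],[3.5,-0.7,11.2,0],[3.5,-0.7,11.2,0],[3.5,-0.7,11.2,0],[3.5,-0.7,11.2,0]])

```text
t: 17.8
tcp_pos: [576.2, 186.5, 92.6]
tcp_rot: [-3.14, -0.002, -0.115]
force: [-0.3, 0.8, -1.5]
gripper_width: 27.2
```

Emit:
send_rows(deltas=[[0,0,0.8,0],[0,0,1.6,0],[0,0,2.4,0],[0,0,3,0],[0,0,3.4,0],[0,0,3.4,0]])

```text
t: 18.4
tcp_pos: [575.9, 186.5, 57.8]
tcp_rot: [-3.14, -0.001, -0.115]
force: [0.1, 1.0, -3.1]
gripper_width: 27.1
```

Emit:
send_rows(deltas=[[0,0,0.4,0],[0,0,0.7,0],[0,0,0.9,0],[0,0,0.9,0]])

```text
t: 18.8
tcp_pos: [577.1, 186.5, 50.8]
tcp_rot: [-3.14, -0.004, -0.115]
force: [-2.4, -4.1, 14.0]
gripper_width: 27.1
```

Emit:
send_rows(deltas=[[0,0,0.4,0],[0,0,0.8,0],[0,0,1.2,0],[0,0,1.4,0],[0,0,1.4,0],[0,0,1.4,0]])

```text
t: 19.4
tcp_pos: [577.8, 185.6, 36.8]
tcp_rot: [-3.14, -0.005, -0.116]
force: [3.7, -6.2, -4.8]
gripper_width: 26.6
```

Emit:
send_rows(deltas=[[0,0.05,0.15,0],[0,0.05,0.25,0],[0,0.05,0.25,0]])

```text
t: 19.7
tcp_pos: [578.1, 185.2, 35.7]
tcp_rot: [-3.14, -0.006, -0.116]
force: [-6.4, -2.3, 11.5]
gripper_width: 26.8
```

Emit:
send_rows(deltas=[[0,0,0,0],[0,0,0,0],[0,0,0,0],[0,0,0,0],[0,0,0,0]], hand=48)

```text
t: 20.2
tcp_pos: [578.1, 185.2, 35.6]
tcp_rot: [-3.14, -0.006, -0.116]
force: [0.4, 0.3, 0.3]
gripper_width: 44.8
```

Emit:
send_rows(deltas=[[0,0,-2,0],[0,0,-6,0],[0,0,-10,0],[-2,0,-15,0],[-2,0,-16,0],[-2,0,-16,0],[-2,0,-16,0]])

```text
t: 20.9
tcp_pos: [557.0, 187.2, 193.9]
tcp_rot: [-3.141, -0.005, -0.116]
force: [0.9, 0.5, -0.5]
gripper_width: 45.1
```

```bash
python3 -c "
from bands import *
s=robot.read_state();print(s['tcp_pos'],s['tcp_rot'],s['force'])
snap('wrist','w10'); bands('w10')
q=np.load('pics/w10.npz');h=cv2.cvtColor(q['p'],cv2.COLOR_RGB2HSV)
m=((h[...,0]>55)&(h[...,0]<85)&(h[...,1]>120)).astype(np.uint8)
k,l,st,c=cv2.connectedComponentsWithStats(m)
for i in range(1,k):
    if st[i,4]>60: print('green',st[i],c[i],px('w10',*c[i],56))
"
```

```text
[556.99447424 187.22620292 193.88156385] [-3.14068797 -0.00464244 -0.11564769] [ 0.91626381  0.5021459  -0.50312839]
w10 red [122 165  33  12 347] [136.2 170.3] [623.5 336.1  49. ]
w10 blue [408 114  36  13 436] [425.7 119.8] [635.5 104.   49. ]
w10 yellow [454 359  10  21  72] [459.2 370. ] [415.5  86.5  49. ]
w10 yellow [452 404  16  26 123] [460.8 417.9] [365.4  87.   49. ]
w10 yellow [ 465  450  143   21 1643] [537. 460.] [310.3  16.   49. ]
w10 yellow [145 459  36  11 142] [164.9 463.9] [346.8 372.4  49. ]
green [315 269  26  12 238] [327.28991597 274.51680672] [521.40499504 194.1952658   56.        ]
```

```bash
python3 -c "
from h import *
to(530,-289.5,194,-0.205)"
```

```text
t 20.95 -> [ 2.84 47.66 -0.09] turn 0.089 w 45.0
```

Emit:
send_rows(deltas=[[2.8,47.7,0,0.09],[2.8,47.7,0,0.09],[2.8,47.7,0,0.09],[2.8,47.7,0,0.09],[2.8,47.7,0,0.09],[2.8,47.7,0,0.09],[2.8,47.7,0,0.09],[2.8,47.7,0,0.09],[2.8,47.7,0,0.09],[2.8,47.7,0,0.09]], hand=100)

```text
t: 21.95
tcp_pos: [528.3, -293.2, 190.6]
tcp_rot: [-3.14, -0.0, -0.208]
force: [-0.2, 0.1, -0.4]
gripper_width: 94.5
```

Emit:
send_rows(deltas=[[0,0,0,0],[0,0,0,0]])

```text
t: 22.15
tcp_pos: [527.6, -293.3, 188.2]
tcp_rot: [-3.139, 0.003, -0.21]
force: [0.1, 0.4, 0.1]
gripper_width: 94.1
```

```bash
python3 -c "
from bands import *
to(530,-289.5,194,-0.205)
p,d,c=snap('wrist','w11'); bands('w11')
# tube shaft mask: low saturation bright pixels; black flanges
h=cv2.cvtColor(p,cv2.COLOR_RGB2HSV)
m=((h[...,1]<40)&(h[...,2]>110)).astype(np.uint8)
k,l,st,cc=cv2.connectedComponentsWithStats(m)
for i in range(1,k):
    if st[i,4]>500:
        print(st[i],cc[i].round(1)); ys,xs=np.where(l==i); print(cv2.minAreaRect(np.c_[xs,ys].astype(np.float32)))
"
```

```text
t 22.15 -> [ 0.15 -0.42 -0.58] turn -0.005 w 94.1
w11 blue [ 156    0  150   54 5477] [223.1  19.7] [ 695.2 -249.4   49. ]
w11 yellow [307 158  34  12 368] [323.5 163.2] [ 581.2 -298.7   49. ]
w11 yellow [ 557  347   53   84 1278] [588.9 388.6] [ 336.8 -490.5   49. ]
w11 yellow [ 49 351  41  79 870] [ 63.6 398.5] [424.6 -22.5  49. ]
w11 yellow [ 507  450  133   20 1057] [585.8 462. ] [ 257.5 -483.5   49. ]
[ 518   42  122   92 8436] [585.5  90. ]
((581.4398803710938, 90.18905639648438), (82.247802734375, 130.19667053222656), 79.04593658447266)
[ 309  170   31  101 2801] [323.4 219.9]
((323.53717041015625, 219.7635955810547), (100.28015899658203, 29.840036392211914), 88.31531524658203)
[503 327  45  39 629] [528.7 345.8]
((527.5000610351562, 343.5000305175781), (57.982757568359375, 14.142134666442871), 45.0)
```

```bash
python3 -c "
from h import *
b=px('w11',323.5,163.2,24)[:2]; e=px('w11',324,270,22)[:2]
d=b-e; psi=np.arctan2(d[1],d[0]);print(b,e,np.linalg.norm(d),psi)
m=b-42.6*d/np.linalg.norm(d);print(m); to(m[0],m[1],2.5,psi)"
```

```text
[ 580.08559984 -298.05996956] [ 487.16035894 -278.43091316] 94.97578771973978 -0.2081746662055743
[ 538.40534262 -289.2556435 ]
t 22.2 -> [ 0.99 -0.48 18.64] turn -0.0 w 94.0
```

Emit:
send_rows(deltas=[[0.5,-0.5,2,0],[1,-0.5,6,0],[1,-0.5,10,0],[1,-0.5,14,0],[1,-0.5,17,0],[1,-0.5,18.5,0],[1,-0.5,18.6,0],[1,-0.5,18.6,0],[1,-0.5,18.6,0]])

```text
t: 23.1
tcp_pos: [539.1, -288.9, 3.9]
tcp_rot: [-3.139, 0.001, -0.208]
force: [0.5, 0.1, -0.8]
gripper_width: 94.1
```

Emit:
send_rows(deltas=[[0,0,0,0],[0,0,0,0],[0,0,0,0],[0,0,0,0],[0,0,0,0],[0,0,0,0],[0,0,0,0],[0,0,0,0],[0,0,0,0],[0,0,0,0]], hand=10, newtons=45)

```text
t: 24.1
tcp_pos: [539.1, -289.0, 4.0]
tcp_rot: [-3.139, 0.001, -0.208]
force: [-0.1, -1.3, 0.2]
gripper_width: 27.5
```

Emit:
send_rows(deltas=[[0,0,-2,0],[0,0,-6,0],[0,0,-10,0],[0,0,-15,0],[0,0,-19,0],[0,0,-19,0]])

```text
t: 24.7
tcp_pos: [540.8, -290.3, 200.0]
tcp_rot: [3.141, -0.008, -0.208]
force: [0.2, -0.1, -2.5]
gripper_width: 27.1
```

```bash
python3 -c "
from h import *
X=np.array([.99349,-.11395]);Y=np.array([.11395,.99349])
print(robot.read_state()['force']);t=550.5*X+325.7*Y;print(t);to(*t,190,-0.1145)"
```

```text
[ 0.21708719 -0.12642775 -2.45471703]
[584.02976  260.850218]
t 24.7 -> [ -7.14 -54.83   0.9 ] turn -0.093 w 27.1
```

Emit:
send_rows(deltas=[[-7,-54.8,0.5,-0.093],[-7,-54.8,0.5,-0.093],[-7,-54.8,0.5,-0.093],[-7,-54.8,0.5,-0.093],[-7,-54.8,0.5,-0.093],[-7,-54.8,0.5,-0.093],[-7,-54.8,0.5,-0.093],[-7,-54.8,0.5,-0.093],[-7,-54.8,0.5,-0.093],[-7,-54.8,0.5,-0.093]])

```text
t: 25.7
tcp_pos: [580.3, 210.8, 192.4]
tcp_rot: [3.139, -0.006, -0.115]
force: [1.6, -0.0, -2.5]
gripper_width: 27.2
```

Emit:
send_rows(deltas=[[0,0,0,0],[0,0,0,0],[0,0,0,0]])

```text
t: 26.0
tcp_pos: [580.0, 209.9, 191.5]
tcp_rot: [3.139, -0.004, -0.115]
force: [0.2, -0.9, -2.1]
gripper_width: 27.0
```

```bash
python3 -c "
from h import *
to(585,260.2,90,-0.1145)"
```

```text
t 26.0 -> [-0.13 -5.09 10.13] turn -0.001 w 27.0
```

Emit:
send_rows(deltas=[[-0.1,-2.5,0,0],[-0.1,-5.1,0,0],[-0.1,-5.1,1,0],[-0.1,-5.1,5,0],[-0.1,-5.1,9,0],[-0.1,-5.1,10,0],[-0.1,-5.1,10,0],[-0.1,-5.1,10,0]])

```text
t: 26.8
tcp_pos: [586.3, 260.0, 93.3]
tcp_rot: [3.14, -0.006, -0.116]
force: [0.9, 0.6, -1.8]
gripper_width: 27.0
```

```bash
python3 -c "
from h import *
to(585,260.2,59,-0.1145)"
```

```text
t 26.8 -> [-0.16 -0.02  3.43] turn -0.002 w 27.0
```

Emit:
send_rows(deltas=[[-0.1,0,1,0],[-0.15,0,2,0],[-0.15,0,2.8,0],[-0.15,0,3.4,0],[-0.15,0,3.8,0],[-0.15,0,4.2,0]])

```text
t: 27.4
tcp_pos: [585.8, 260.6, 53.1]
tcp_rot: [3.141, -0.008, -0.116]
force: [-6.6, -1.1, 21.5]
gripper_width: 27.3
```

Emit:
send_rows(deltas=[[0,0,0.4,0],[0,0,0.8,0],[0,0,1.2,0],[0,0,1.5,0],[0,0,1.5,0],[0,0,1.5,0]])

```text
t: 28.0
tcp_pos: [586.1, 260.0, 37.9]
tcp_rot: [3.14, -0.009, -0.116]
force: [1.4, -2.9, -3.3]
gripper_width: 26.9
```

Emit:
send_rows(deltas=[[0,0.03,0.1,0],[0,0.03,0.2,0],[0,0.03,0.2,0]])

```text
t: 28.3
tcp_pos: [586.3, 260.0, 37.3]
tcp_rot: [3.141, -0.009, -0.116]
force: [-5.7, -2.7, 10.2]
gripper_width: 26.9
```

Emit:
send_rows(deltas=[[0,0,0,0],[0,0,0,0],[0,0,0,0],[0,0,0,0],[0,0,0,0]], hand=48)

```text
t: 28.8
tcp_pos: [586.3, 260.0, 37.1]
tcp_rot: [3.141, -0.009, -0.116]
force: [-0.4, 0.5, 0.0]
gripper_width: 45.3
```

Emit:
send_rows(deltas=[[0,0,-2,0],[0,0,-6,0],[0,0,-10,0],[-2,3,-15,0],[-3,4,-16,0],[-3,4,-16,0],[-3,4,-16,0]])

```text
t: 29.5
tcp_pos: [550.5, 224.1, 196.8]
tcp_rot: [3.141, -0.009, -0.116]
force: [0.4, -0.3, -0.4]
gripper_width: 45.0
```

```bash
python3 -c "
from bands import *
s=robot.read_state();print(s['tcp_pos'],s['tcp_rot'],s['force'])
p,d,c=snap('wrist','w12'); bands('w12')
"
```

```text
[550.48067536 224.09407739 196.79510234] [ 3.14123307 -0.00946672 -0.1164083 ] [ 0.42922054 -0.34805493 -0.42301617]
w12 red [167 151  32  13 333] [181.5 157. ] [623.9 335.7  49. ]
w12 blue [452 100  38  14 485] [470.5 106.2] [635.8 104.5  49. ]
w12 yellow [260 133  36  13 435] [277.7 139.3] [628.5 257.2  49. ]
w12 yellow [452 406  15  24 130] [460.2 417.2] [358.6 123.5  49. ]
w12 yellow [ 459  449  148   22 1613] [535.3 459.9] [302.7  53.3  49. ]
w12 yellow [149 459  28  11 115] [161.3 463.9] [340.  413.6  49. ]
```

View pics/w12.png

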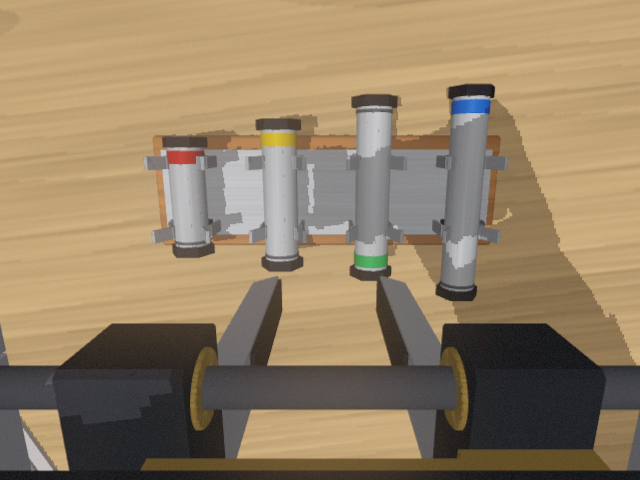

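```bash
python3 -c "
from h import *
X=np.array([.99349,-.11395]);Y=np.array([.11395,.99349])
q=np.load('pics/w12.npz')
L={'95':((185,138),(193,250),(187,175),(190,225)),'120':((278,120),(282,264),(279,160),(281,240)),'145':((375,97),(371,272),(374,120),(372,240)),'170':((472,87),(457,292),(468,125),(459,270))}
def w(u,v):
    d=np.median(q['d'][v-2:v+3,u-3:u+4]); r=np.array([(u-q['cx'])/q['fx'],-(v-q['cy'])/q['fy'],-1.]); return q['eye']+rot(q['attitude'])@r*d
for n,(f,e,a,b) in L.items():
    F=px('w12',*f,65)[:2];E=px('w12',*e,49)[:2]
    print(n,'len',np.linalg.norm(F-E).round(1),'mid x',((F+E)/2@X).round(1),'y',((F+E)/2@Y).round(1),'ang',(np.arctan2(*(F-E)[::-1])+.1142).round(3),'top z',w(*a)[2].round(1),w(*b)[2].round(1))"
```

```text
95 len 91.4 mid x 550.3 y 398.3 ang -0.073 top z 61.5 61.7
120 len 116.5 mid x 550.4 y 325.6 ang -0.019 top z 62.0 61.7
145 len 139.8 mid x 554.8 y 251.6 ang 0.013 top z 62.0 62.0
170 len 165.0 mid x 549.1 y 178.6 ang 0.036 top z 61.4 61.6
```

```bash
python3 -c "
from plant import ticket
print(ticket.close_job())"
```

```text
the job is handed in; nothing more can be done
None
```

I clicked both loose tubes into the rail and handed the job in at about 29.5 s of the 72 s allowed. The four tubes now stand in order of length: 95, 120, 145, 170 mm.

**Laying down the 145 mm tube:** My first two pinches caught its flange with the fingertips too low, so I stood it upright again, released it and regripped. I then held the flange with just the fingertips and pivoted the tube down over its lower edge. I let it go lying flat, then picked it up at its middle and clicked it in next to the 170 mm tube.

**The 120 mm tube:** I used the silver tube with the yellow band, left the orange look-alike alone, and clicked it in next to the 95 mm tube.

**Last checks:**
- **Height:** the tops of all four tubes read 61.4–62.0 mm, within 1 mm of each other, so both new tubes sit as deep as the two already clipped.
- **Centring:** the two new tubes are within about 5 mm of the clipped ones lengthwise and about 2 mm of even spacing along the rail.
- **Clearance:** the gripper was clear of the rail, with the force reading near zero.

**Where the checks disagreed:**
- The last angle readings ranged from -0.07 to +0.04 rad. They shift steadily across the picture, and the untouched 95 and 170 mm tubes read furthest out. I put that down to viewing angle rather than real tilt.
- The top and wrist cameras differed by about 2–3 mm in y. I placed the tubes mainly by the wrist camera, corrected by the contact forces I felt.

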